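# Register a printing block on the scribed line

## Task

Push the flat printing block away from the robot until its long side sits flush along the steel straightedge, and press it home there for a moment with a light, steady push (5 to 10 N felt by the straightedge; 14 N would shift it, as it is only taped down). Then slide the block along the straightedge until its leading end just meets the line scribed on the tape, taking care not to run past the line, and let go. Leave it lying flat, flush with the straightedge and exactly on the line, and do not disturb anything else.

Things in the scene. Friction and masses are not known exactly. Their poses are not given: they have to be found in the camera images.
- board: flat plywood registration board fixed to the table, 360 (x) x 500 (y) x 12 mm thick; origin at the centre of its underside, its top is at z = 12 mm; x points away from the robot towards the straightedge, y along the straightedge towards the line, z up
- fence: steel straightedge lying on the board near its far side, 30 (x) x 440 (y) x 10 mm high, held down with tape: the block must not be pressed on it with 14 N or more; its axes are parallel to the board's; origin at the centre of its underside (on the board's top); its working face is the long face towards the robot, at x = -15 mm
- mark: strip of pale masking tape on the board, 30 mm wide and 0.4 mm thick, with a thin dark line (2 mm wide) scribed along its middle; flush in feel, nothing stops a part there; origin on the middle of the line at the board's top; the line runs along its x axis (square to the straightedge), and y points on past the line, the way the block must travel
- block: relief printing block, wood with a dark carved lino top, 100 (x) x 150 (y) x 22 mm high (lower 18 mm straight wood sides), 0.33 to 0.83 kg, too wide to grip, slides with 1 to 6 N of drag, which does not reach the straightedge (more if the fingers also bear down on it: keep that small); never press it with 25 N or more; origin at the centre of its underside; at the start x points roughly to the straightedge, y roughly to the line
- block_lead (a point): middle of the block's leading end at its underside, (0, 75, 0) mm in the block's frame: this edge must meet the line
- block_far_a (a point): point on the foot of the block's long side that must meet the straightedge, near the leading end, (50, 70, 0) mm in the block's frame
- block_far_b (a point): the same near the trailing end, (50, -70, 0) mm in the block's frame
- tape_roll: roll of green tape lying flat on the board's near corner on the line's side, 80 mm across, 24 mm high; leave alone; origin at the centre of its underside
- brush: flat brush, 195 mm long, lying on the board beyond the straightedge, along it; leave alone; origin on its underside near its middle
- bottle_a: brick-coloured squeeze bottle, 60 mm across, 210 mm high, standing on the table left of the board; leave alone; origin at the centre of its underside
- bottle_b: white squeeze bottle of the same size, also left of the board; leave alone; origin at the centre of its underside
- pot: closed paint jar, 68 mm across, 75 mm high, on the table right of the board; leave alone; origin at the centre of its underside
- tub: open grey mixing tub, 100 mm across, 70 mm high, right of the board; leave alone; origin at the centre of its underside
- knife: ink spatula lying on the table right of the board; leave alone; origin on its underside near its middle
Not all that is in view belongs to the job. What is meant by the block is not red, and is the smaller of those in its own colour.

How it is judged:
On the way, in this order (a step that is already met when the one before it is completed fails the run):
1. the block lies flush along the straightedge (both ends of its long side within 2 mm) and is pressed on it with more than 4 N for 0.3 s, before it reaches the line (x of block_far_a in the frame of fence between -0.017 and -0.01 m and x of block_far_b in the frame of fence between -0.017 and -0.01 m and angle between block's own z axis and vertical below 0.03 rad and z of block in the frame of board between 0.009 and 0.015 m and contact force between block and fence above 4 N and y of block_lead in the frame of mark below -0.01 m), for 0.3 s.
2. the block's leading end is within 2 mm of the line, the block still flush (x of block_far_a in the frame of fence between -0.017 and -0.01 m and x of block_far_b in the frame of fence between -0.017 and -0.01 m and angle between block's own z axis and vertical below 0.03 rad and z of block in the frame of board between 0.009 and 0.015 m and y of block_lead in the frame of mark between -0.002 and 0.002 m), for 0.2 s.
At the end, for the whole second after the job is handed in: the block lies flat and still on the board, both ends of its long side within 2 mm of the straightedge's face, and its leading end within 2 mm of the middle of the scribed line (all of step 2 and linear speed of block below 0.01 m/s); the robot touches nothing.
It fails at once if the block is pressed on the straightedge with 14 N or more (contact force between block and fence above 14 N).
It fails at once if the fingers press on the block with 25 N or more (contact force between the fingers and block above 25 N).
It fails at once if the block's leading end runs more than 4 mm past the line (y of block_lead in the frame of mark above 0.004 m).
It fails at once if another thing is moved by more than 15 mm (distance of any of tape_roll, brush, bottle_a, bottle_b, pot, tub, knife from where it was at the start of the episode above 0.015 m).
It also fails if it takes over 72 s, if anything falls off the work surface, if the arm or the gripper's body presses on something with over 40 N, if the wrist force passes 120 N, or if a joint passes its speed limit or range.

## Robot

A 6-joint arm with a two-finger parallel gripper is mounted at the origin on the work surface. World frame = base frame: x ahead of the robot, y to its left, z up, the work surface at z = 0. Lengths are in m, angles in rad, forces in N, time in s.
With the tool pointing down it reaches from about 0.25 to 0.775 m from the base axis. Payload 4 kg.
Tool frame: the origin (TCP) lies at the centre of the arm's flange, where the gripper is bolted on; the fingertips stand 199 mm ahead of it and the grasp point (between the pads) lies 180 mm ahead of it (robot.tcp_to_tips is the z of the fingertips in the tool frame, in m); z points along the fingers, y is the line along which they close (so a half turn about z gives the same grasp; the last joint's range is limited). The gripper opens to 94 mm and grips with 3 to 60 N. Pads are 16 mm wide; open, the fingers measure 119 mm over their backs; the gripper's body (75 mm by 177 mm) begins 78 mm behind the grasp point.
Start: joints at [-1.231, 0.087, 1.371, -0, 1.684, -0.103], TCP at [0.236, -0.497, 0.405] pointing down, gripper open.
Joint ranges: [-3.1, 3.1], [-0.76, 2.03], [0.27, 2.55], [-1.08, 4.22], [0.17, 2.65], [-2.57, 2.57]. Speed limits (rad/s): [2.79, 2.79, 3.14, 3.14, 3.14, 3.14].

## Interface

Orientations are given as [roll, pitch, yaw] about the fixed x, y, z axes, in that order (R = Rz(yaw) Ry(pitch) Rx(roll)).
In Python, from bench import robot gives the robot as it stands.
- The arm moves only by the tool play_rows, never from a script. Its arguments are lists of equal length, an entry for each row: "translation": the shift along the tool's x, y, z scaled (see below), a list of three; "twist": the turn, a rotation vector about the tool's x, y, z scaled (see below), a list of three; "gripper": the opening, from -1 (shut) to 1 (fully open). A call has 1 to 8 rows; each row shifts and turns the commanded pose from where the row before left it, along the tool's axes as they then stand; what a row does not reach is not made up. The controller multiplies each number of a shift by 0.04 m and each number of a turn by 0.1 rad. A row lasts 1/10 s, in which the tool goes at most 50 mm and 8.59 degrees, less where a joint would pass 70% of its speed; a pose out of reach is approached as far as the arm can. A call with a number of a shift or a turn outside -1 to 1 is refused whole. A call with a gripper value outside its range is refused whole. The fingers move at their own pace and stop on an object; the grip force is fixed at half the most. Time passes only in rows, so rows that do not move let the fingers close. It gives the time, the measured TCP pose, the force, the opening and the grip force at its end, in the units of the state.
- robot.get_obs(): the state, without advancing time (a new reading comes with each control period).
- robot.snapshot(name): name is "scene" or "top"; returns the picture (420x560x3 uint8, red, green, blue); there is no depth.
- robot.camera_model(name): a dict with "camera_matrix" (3x3 intrinsics, pixels), "rvec" (rotation vector, rad) and "tvec" (3), from world to camera coordinates, as OpenCV has them. Camera axes: x right, y down, z forward; pixel columns grow to the right and rows downward; lengths in m; the calibration is good to about 2 mm. A picture is of the moment at which its call begins. camera_model takes no time and is no camera call.
- robot.close_job(): hands the job in; it is judged then, once.
Trained networks look in the newest picture that a camera, given by its name, has taken for a name from the list of things; names that differ only in an ending like _2 or _b are one class to them, and where a whole thing is asked for, a point or a joint stands for the part that bears it (a point fixed in the world has none). Each returns a list of dicts, best first, with "score" (0 to 1); they miss things now and then, are a little off and sometimes report something else, mostly with a low value. They report only what shows in the picture. A call takes as long as a camera call. They do not tell look-alikes from the thing itself.
- robot.recognise(name, camera): "centre" ([x, y, z] in m, in world coordinates, good to about 4 mm: the middle of the surface that is visible of it).
- robot.spot_point(name, camera): "centre" ([x, y, z] in m, in world coordinates, good to about 4 mm: a listed point, or the origin of a listed thing).
The state is a dict: "time": time; "joint_positions": joint angles; "qvel": joint speeds; "joint_torque": joint torques, N m; "tool_pos": TCP position; "ee_rot": TCP orientation; "wrist_force": force on the tool from outside, world axes, zero at the start; "wrist_torque": the same for the moment, N m; "width": finger opening in m; "finger_force": force on a finger pad.
Only numpy, scipy, OpenCV 4.12 (cv2) and the standard library are available. Lean on these libraries where they do the work, as an engineer would, in place of code of your own. Each camera call takes 0.05 s, during which the arm holds its last target. There are 200 camera calls.

## Working session

There is one attempt and no reset: what is moved stays moved. The work goes in short steps, Python scripts to look and compute and a tool call to move; the robot and the scene stay as the last step left them, time stands still between calls to the robot, and variables do not carry over. Pictures are saved under pics/ and viewed, at most 10 in all, crops included, and the job is handed in when it is done.

Besides the shell and the picture viewer there is one more tool, called after "Emit:" by a JSON object that holds its "fn" and its "kwargs", one argument or row to a line. play_rows: Moves the arm, as the interface text tells. Its arguments: {"type":"object","properties":{"translation":{"type":"array","items":{"type":"array","items":{"type":"number","minimum":-1,"maximum":1}}},"twist":{"type":"array","items":{"type":"array","items":{"type":"number","minimum":-1,"maximum":1}}},"gripper":{"type":"array","items":{"type":"number"}}},"required":["translation","twist","gripper"]}

```bash
mkdir -p pics; ls
python3 - <<'E'
from bench import robot
import cv2
for c in("scene","top"):
    im=robot.snapshot(c); cv2.imwrite(f"pics/{c}0.png",im[:,:,::-1]); m=robot.camera_model(c); print(m)
for n in("block","fence","mark","board","block_lead","block_far_a","block_far_b"):
    for d in robot.spot_point(n,"top")[:4]: print(n,d)
print(robot.get_obs())
E
```

```text
pics
{'camera_matrix': array([[525.48879054,   0.        , 285.98343882],
       [  0.        , 525.48879054, 204.48681566],
       [  0.        ,   0.        ,   1.        ]]), 'rvec': array([ 2.32963306,  1.18884751, -0.32982165]), 'tvec': array([-0.25281401, -0.27991416,  1.61436624])}
{'camera_matrix': array([[404.21644639,   0.        , 279.65167825],
       [  0.        , 404.21644639, 200.98897533],
       [  0.        ,   0.        ,   1.        ]]), 'rvec': array([ 2.12372726, -2.17735115,  0.16690919]), 'tvec': array([-0.02562303,  0.43723732,  1.37283191])}
block {'centre': [0.5427, -0.0757, 0.0091], 'score': 0.96}
block {'centre': [0.1597, -0.3085, -0.0025], 'score': 0.87}
block {'centre': [0.3225, 0.3872, 0.0016], 'score': 0.74}
fence {'centre': [0.6229, -0.012, 0.0096], 'score': 0.96}
fence {'centre': [0.5167, 0.4218, 0.0011], 'score': 0.16}
board {'centre': [0.5167, -0.0184, 0.0001], 'score': 0.79}
board {'centre': [0.5077, 0.1419, 0.0135], 'score': 0.48}
board {'centre': [0.3495, -0.481, -0.0016], 'score': 0.19}
block_lead {'centre': [0.5341, 0.0031, 0.0163], 'score':
[... 642 characters left out ...]
.78}
{'time': 0.45, 'joint_positions': array([-1.23109138e+00,  8.72461584e-02,  1.37081650e+00,  3.18647335e-05,
        1.68356145e+00, -1.03091397e-01]), 'qvel': array([-0.00010952, -0.00265696, -0.00323508, -0.00023041,  0.00058874,
       -0.0008357 ]), 'joint_torque': array([-3.22143578e-04, -3.39556253e+01, -3.02184248e+01,  7.16969627e-02,
        2.50382605e-02, -4.20094023e-05]), 'tool_pos': array([ 0.23566018, -0.49694986,  0.40462145]), 'ee_rot': array([-3.14156462e+00, -3.47314629e-05,  4.42799926e-01]), 'wrist_force': array([-0.06014062,  0.50060119,  0.64395484]), 'wrist_torque': array([-0.0060772 , -0.05307082,  0.03460779]), 'finger_force': 0.0, 'width': 0.09405251206042319}
```

View pics/scene0.png

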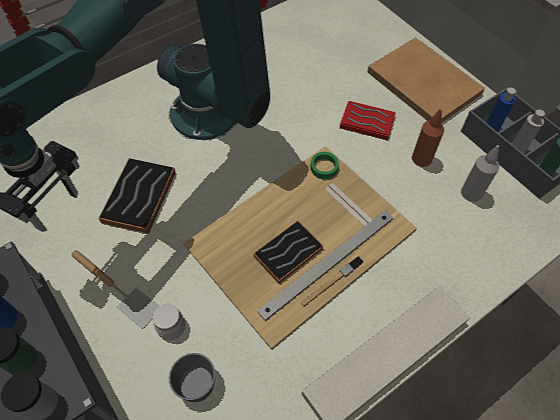

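View pics/top0.png

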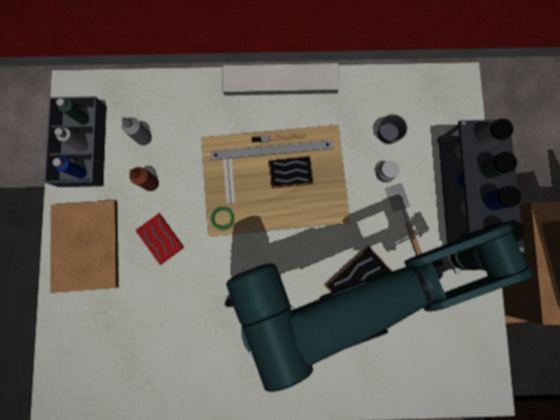

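The top picture shows the black block on the board at about (290,172). The straightedge runs from (213,156) to (330,145), and the line tape is near (229,180). The larger black block and the red one lie off the board. I'll rectify both views onto the board plane.

```bash
cat > h.py <<'E'
import numpy as np, cv2
from bench import robot
# rectified picture: S px/mm, row down = -x (from X1), col right = -y (from Y1)
def rect(im,cam,z=0.012,X1=.72,Y1=.26,H=.38,W=.52,S=1500):
    m=robot.camera_model(cam); 
    q=np.float32([[0,0],[W*S,0],[W*S,H*S],[0,H*S]])
    w=np.array([[X1,Y1,z],[X1,Y1-W,z],[X1-H,Y1-W,z],[X1-H,Y1,z]])
    p=cv2.projectPoints(w,m["rvec"],m["tvec"],m["camera_matrix"],None)[0].reshape(4,2)
    M=cv2.getPerspectiveTransform(np.float32(p),q)
    return cv2.warpPerspective(im,M,(int(W*S),int(H*S)),flags=cv2.INTER_CUBIC)
E
python3 - <<'E'
from h import *
for c in("scene","top"):
    im=robot.snapshot(c); cv2.imwrite(f"pics/r_{c}.png",rect(im,c)[:,:,::-1])
E
```

```text
(no output)
```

View pics/r_scene.png

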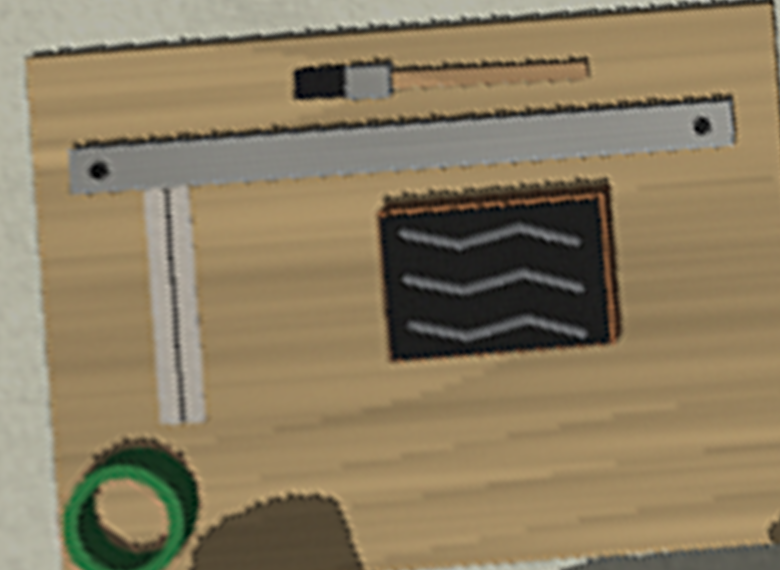

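View pics/r_top.png

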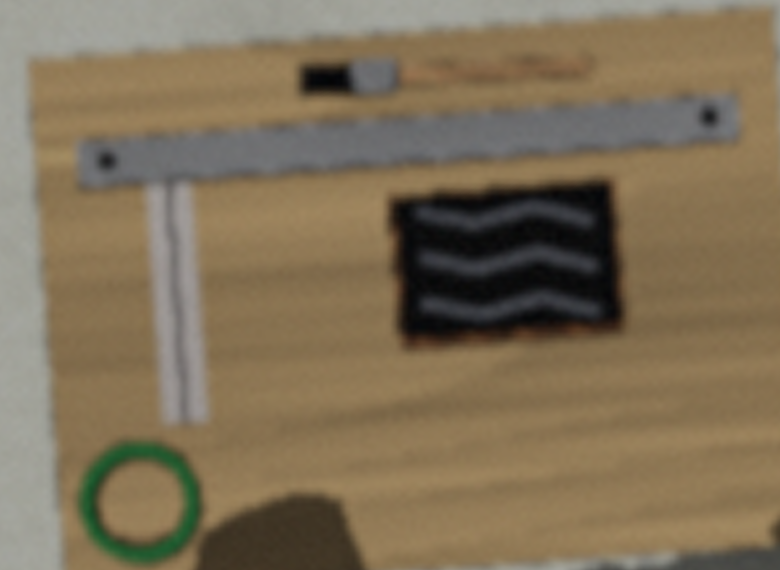

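```bash
cat >> h.py <<'E'
# local frame: origin O(x,y), yaw psi, height z ; patch a in [a0,a1] along local x, b in [b0,b1] along local y (m)
def patch(im,cam,O,psi,z,a,b,S=2000):
    m=robot.camera_model(cam); c,s=np.cos(psi),np.sin(psi)
    A=np.arange(a[0],a[1],1/S); B=np.arange(b[0],b[1],1/S)
    AA,BB=np.meshgrid(A,B,indexing='ij')
    w=np.stack([O[0]+c*AA-s*BB,O[1]+s*AA+c*BB,np.full(AA.shape,z)],-1).reshape(-1,3)
    p=cv2.projectPoints(w,m["rvec"],m["tvec"],m["camera_matrix"],None)[0].reshape(*AA.shape,2).astype(np.float32)
    return A,B,cv2.remap(im,p[...,0],p[...,1],cv2.INTER_CUBIC).astype(float)
def campos(cam):
    m=robot.camera_model(cam); return -cv2.Rodrigues(m["rvec"])[0].T@m["tvec"]
# edge position along axis: strongest gradient of sign sg, in n pieces; returns line fit (pos at mid, slope)
def edge(im,cam,O,psi,z,a,b,axis,sg,n=8,ch=None,line=False):
    A,B,P=patch(im,cam,O,psi,z,a,b); P=P.mean(2) if ch is None else P[...,ch]
    if axis=='b': P=P.T; A,B=B,A
    q=[];t=[]
    for k in np.array_split(np.arange(len(B)),n):
        pr=cv2.GaussianBlur(P[:,k].mean(1).reshape(-1,1),(1,9),1.5).ravel()
        g=sg*np.gradient(pr) if not line else -(pr-np.linspace(pr[0],pr[-1],len(pr)))
        i=int(np.clip(np.argmax(g),1,len(g)-2)); d=g[i-1]-2*g[i]+g[i+1]
        q.append(A[i]+(0 if d==0 else .5*(g[i-1]-g[i+1])/d)*(A[1]-A[0])); t.append(B[k].mean())
    q=np.array(q);t=np.array(t); f=np.polyfit(t,q,1); r=q-np.polyval(f,t); ok=abs(r)<=2*np.median(abs(r))+1e-4
    f=np.polyfit(t[ok],q[ok],1); return np.polyval(f,0),f[0],np.std(q[ok]-np.polyval(f,t[ok]))
E
python3 - <<'E'
from h import *
O=(0.61,-0.0);psi=.075
for c in("scene","top"):
    im=robot.snapshot(c); print(c,campos(c))
    # fence near edge (board bright ->? ) show profiles
    A,B,P=patch(im,c,O,psi,.022,(-.03,.05),(-.02,.15)); print('fence',np.c_[A*1e3,P.mean(1)][::6].astype(int).tolist())
    A,B,P=patch(im,c,O,psi,.012,(-.14,-.03),(.10,.18)); 
    pr=P.mean(2).mean(0);print('mark',np.c_[B*1e3,pr][::4].astype(int).tolist())
    A,B,P=patch(im,c,(.543,-.076),psi,.034,(-.07,.07),(-.05,.05)); print('blk x',np.c_[A*1e3,P.mean(1)][::6].astype(int).tolist())
    A,B,P=patch(im,c,(.543,-.076),psi,.034,(-.03,.03),(-.095,.095)); print('blk y',np.c_[B*1e3,P.mean(0)][::6].astype(int).tolist())
E
```

```text
scene [ 1.02837651 -0.4539245   1.21853991]
fence [[-30, 150, 129, 96], [-26, 160, 135, 100], [-23, 150, 129, 96], [-20, 154, 134, 100], [-17, 156, 136, 101], [-14, 163, 142, 105], [-11, 161, 140, 104], [-8, 164, 142, 106], [-5, 162, 140, 104], [-2, 156, 133, 95], [0, 138, 132, 120], [3, 133, 134, 132], [6, 132, 132, 127], [9, 133, 133, 128], [12, 133, 132, 127], [15, 134, 133, 128], [18, 132, 131, 126], [21, 132, 132, 127], [24, 133, 133, 127], [27, 144, 144, 139], [30, 59, 60, 59], [33, 79, 68, 48], [36, 155, 132, 94], [39, 159, 135, 97], [42, 162, 139, 99], [45, 167, 143, 101], [48, 165, 142, 104]]
mark [[100, 127], [102, 127], [104, 126], [106, 127], [108, 127], [110, 126], [112, 126], [114, 126], [116, 126], [118, 126], [120, 126], [122, 126], [124, 126], [126, 126], [128, 126], [130, 125], [132, 122], [134, 127], [136, 147], [138, 163], [140, 164], [142, 162], [144, 163], [146, 168], [148, 140], [150, 85], [152, 103], [154, 158], [156, 168], [158, 162], [160, 161], [162, 164], [164, 158], [166, 139], [168, 123], [170, 122], [172, 124], [174, 125], [176, 125], [178, 125]]
blk x 
[... 4586 characters left out ...]
1], [-16, 28, 28, 30], [-13, 28, 28, 31], [-10, 28, 29, 31], [-7, 28, 29, 32], [-4, 29, 30, 32], [-1, 28, 29, 31], [1, 28, 29, 31], [4, 28, 29, 31], [7, 27, 29, 30], [10, 28, 29, 31], [13, 28, 29, 32], [16, 28, 30, 32], [19, 29, 30, 32], [22, 29, 29, 32], [25, 29, 29, 31], [28, 29, 29, 32], [31, 28, 29, 31], [34, 28, 28, 31], [37, 28, 28, 31], [40, 28, 29, 31], [43, 28, 29, 31], [46, 29, 29, 32], [49, 29, 29, 32], [52, 27, 28, 30], [55, 23, 25, 26], [58, 17, 18, 19], [61, 11, 12, 13], [64, 13, 11, 12], [67, 29, 20, 16], [70, 59, 42, 29], [73, 94, 71, 48], [76, 120, 98, 68], [79, 136, 113, 79], [82, 140, 117, 82], [85, 138, 116, 82], [88, 138, 115, 81], [91, 138, 115, 81], [94, 138, 115, 81]]
```

```bash
cat > meas.py <<'E'
from h import *
def fence(c,im,sg=-1):
    r=[edge(im,c,(.61,0.),.075,.022,(-.012,.012),b,'a',-1,n=10,ch=0) for b in((.02,.13),(-.20,.13))]
    return r
def mark(c,im): return edge(im,c,(.61,0.),.075,.0124,(-.13,-.03),(.142,.162),'b',-1,n=10,line=True)
# lino edges about guess; returns centre & yaw
def block(c,im,O,psi,z=.034,w=.010):
    e={}
    e['near']=edge(im,c,O,psi,z,(-.048-w,-.047+w),(-.06,.06),'a',-1,ch=0)
    e['far'] =edge(im,c,O,psi,z,( .046-w/2,.046+w/2),(-.06,.06),'a',1,ch=0)
    e['trail']=edge(im,c,O,psi,z,(-.04,.04),(-.0715-w/2,-.0715+w/2),'b',-1,ch=0)
    e['lead']=edge(im,c,O,psi,z,(-.04,.04),(.072-w,.072+w),'b',1,ch=0)
    return e
E
python3 - <<'E'
from meas import *
np.set_printoptions(precision=5,suppress=True)
for c in("scene","top"):
    im=robot.snapshot(c)
    print(c,'fence',np.array(fence(c,im)),'mark',np.array(mark(c,im)))
    for k,v in block(c,im,(.543,-.076),.08).items(): print(k,np.array(v))
E
```

```text
scene fence [[-0.00206  0.00371  0.00047]
 [-0.00206  0.00297  0.00019]] mark [ 0.15019 -0.00289  0.00022]
near [-0.04794 -0.00393  0.00003]
far [ 0.04735 -0.00217  0.00005]
trail [-0.07271 -0.00364  0.00012]
lead [0.07202 0.00038 0.00024]
top fence [[-0.00636  0.00531  0.00032]
 [-0.00585  0.       0.00031]] mark [ 0.14826 -0.00506  0.00043]
near [-0.05052 -0.02246  0.00324]
far [ 0.0453  -0.00025  0.00074]
trail [-0.07253 -0.01409  0.00085]
lead [ 0.07228 -0.00478  0.00196]
```

Emit:
{"fn": "play_rows", "kwargs": {
  "translation": [
    [0,0,0],
    [0,0,0],
    [0,0,0],
    [0,0,0],
    [0.5,-0.8,0],
    [0.5,-0.8,0],
    [0.5,-0.8,0],
    [0.5,-0.8,0]
  ],
  "twist": [
    [0,0,0.927],
    [0,0,0.927],
    [0,0,0.927],
    [0,0,0.927],
    [0,0,0],
    [0,0,0],
    [0,0,0],
    [0,0,0]
  ],
  "gripper": [1,1,1,1,1,1,1,1]
}}

```text
time: 1.55
tool_pos: [0.3066, -0.3623, 0.4047]
ee_rot: [3.141, -0.0, 0.071]
wrist_force: [-0.1, -0.6, -0.2]
width: 0.094
finger_force: 0.0
```

Emit:
{"fn": "play_rows", "kwargs": {
  "translation": [
    [0.5,-0.8,0],
    [0.5,-0.8,0],
    [0.5,-0.8,0],
    [0.5,-0.8,0],
    [0.5,-0.8,0],
    [0.5,-0.8,0],
    [0.5,-0.8,0],
    [0.5,-0.8,0]
  ],
  "twist": [
    [0,0,0],
    [0,0,0],
    [0,0,0],
    [0,0,0],
    [0,0,0],
    [0,0,0],
    [0,0,0],
    [0,0,0]
  ],
  "gripper": [1,1,1,1,1,1,1,1]
}}

```text
time: 2.35
tool_pos: [0.4478, -0.0951, 0.405]
ee_rot: [3.141, -0.001, 0.072]
wrist_force: [0.5, 0.1, 0.3]
width: 0.0938
finger_force: 0.0
```

Emit:
{"fn": "play_rows", "kwargs": {
  "translation": [
    [0.39,-0.34,0],
    [0,0,0.9],
    [0,0,0.9],
    [0,0,0.9],
    [0,0,0.9],
    [0,0,0.6],
    [0,0,0.4],
    [0,0,0.1]
  ],
  "twist": [
    [0,0,0],
    [0,0,0],
    [0,0,0],
    [0,0,0],
    [0,0,0],
    [0,0,0],
    [0,0,0],
    [0,0,0]
  ],
  "gripper": [1,1,1,1,1,1,1,1]
}}

```text
time: 3.15
tool_pos: [0.4611, -0.0817, 0.2144]
ee_rot: [-3.14, 0.004, 0.072]
wrist_force: [-0.1, 0.6, 0.0]
width: 0.0941
finger_force: 0.0
```

Emit:
{"fn": "play_rows", "kwargs": {
  "translation": [
    [0.1,0,0],
    [0.1,0,0],
    [0.1,0,0],
    [0.05,0,0]
  ],
  "twist": [
    [0,0,0],
    [0,0,0],
    [0,0,0],
    [0,0,0]
  ],
  "gripper": [1,1,1,1]
}}

```text
time: 3.55
tool_pos: [0.4769, -0.0811, 0.2179]
ee_rot: [3.141, -0.002, 0.072]
wrist_force: [0.3, 0.8, 0.1]
width: 0.0941
finger_force: 0.0
```

Emit:
{"fn": "play_rows", "kwargs": {
  "translation": [
    [0.05,0,0],
    [0.05,0,0],
    [0.05,0,0],
    [0.05,0,0],
    [0.05,0,0],
    [0.05,0,0],
    [0.05,0,0],
    [0.05,0,0]
  ],
  "twist": [
    [0,0,0],
    [0,0,0],
    [0,0,0],
    [0,0,0],
    [0,0,0],
    [0,0,0],
    [0,0,0],
    [0,0,0]
  ],
  "gripper": [1,1,1,1,1,1,1,1]
}}

```text
time: 4.35
tool_pos: [0.4919, -0.0798, 0.2164]
ee_rot: [-3.141, 0.001, 0.072]
wrist_force: [-2.8, -0.2, 0.9]
width: 0.0941
finger_force: 1.6
```

Emit:
{"fn": "play_rows", "kwargs": {
  "translation": [
    [0.03,0,0],
    [0.03,0,0],
    [0.03,0,0],
    [0.03,0,0],
    [0.03,0,0],
    [0.03,0,0],
    [0.03,0,0],
    [0.03,0,0]
  ],
  "twist": [
    [0,0,0],
    [0,0,0],
    [0,0,0],
    [0,0,0],
    [0,0,0],
    [0,0,0],
    [0,0,0],
    [0,0,0]
  ],
  "gripper": [1,1,1,1,1,1,1,1]
}}

```text
time: 5.15
tool_pos: [0.5016, -0.0791, 0.2166]
ee_rot: [3.142, 0.0, 0.072]
wrist_force: [-1.8, -0.2, -1.7]
width: 0.0938
finger_force: 1.1
```

Run:
```python
from meas import *
np.set_printoptions(precision=5,suppress=True)
c="scene";im=robot.snapshot(c);o=robot.get_obs();p=o["tool_pos"];print(p,o["wrist_force"])
N=np.array([.9974,.0719]);T=np.array([-.0719,.9974])
O=N*(p[:2]@N+.008+.050)+T*-.1151; print(O)
for k,v in block(c,im,O,.072).items(): print(k,np.array(v))
```

```text
[ 0.50175 -0.07917  0.21665] [-2.66454  0.49091 -1.16459]
[ 0.55959 -0.07506]
near [-0.04625  0.00532  0.00034]
far [ 0.04873 -0.00136  0.00003]
trail [-0.07294 -0.00044  0.0002 ]
lead [0.07151 0.00696 0.00016]
```

Emit:
{"fn": "play_rows", "kwargs": {
  "translation": [
    [0.0125,0,0],
    [0.0125,0,0]
  ],
  "twist": [
    [0,0,0],
    [0,0,0]
  ],
  "gripper": [1,1]
}}

```text
time: 5.4
tool_pos: [0.5025, -0.0791, 0.2167]
ee_rot: [3.142, 0.0, 0.072]
wrist_force: [-2.8, 0.1, -1.7]
width: 0.0944
finger_force: 1.2
```

Emit:
{"fn": "play_rows", "kwargs": {
  "translation": [
    [0.0125,0,0],
    [0.0125,0,0]
  ],
  "twist": [
    [0,0,0],
    [0,0,0]
  ],
  "gripper": [1,1]
}}

```text
time: 5.6
tool_pos: [0.5035, -0.079, 0.2167]
ee_rot: [3.142, 0.0, 0.072]
wrist_force: [-1.9, 0.0, -1.7]
width: 0.0942
finger_force: 1.2
```

Emit:
{"fn": "play_rows", "kwargs": {
  "translation": [
    [0.01,0,0],
    [0.01,0,0]
  ],
  "twist": [
    [0,0,0],
    [0,0,0]
  ],
  "gripper": [1,1]
}}

```text
time: 5.8
tool_pos: [0.5043, -0.079, 0.2167]
ee_rot: [3.142, 0.0, 0.072]
wrist_force: [-2.1, -1.4, -2.0]
width: 0.0943
finger_force: 1.2
```

Emit:
{"fn": "play_rows", "kwargs": {
  "translation": [
    [0.01,0,0],
    [0,0,0]
  ],
  "twist": [
    [0,0,0],
    [0,0,0]
  ],
  "gripper": [1,1]
}}

```text
time: 6.0
tool_pos: [0.5048, -0.0789, 0.2167]
ee_rot: [3.142, -0.0, 0.072]
wrist_force: [-2.7, -0.3, -1.6]
width: 0.0939
finger_force: 1.0
```

Emit:
{"fn": "play_rows", "kwargs": {
  "translation": [
    [0.01,0,0],
    [0,0,0]
  ],
  "twist": [
    [0,0,0],
    [0,0,0]
  ],
  "gripper": [1,1]
}}

```text
time: 6.2
tool_pos: [0.5051, -0.0789, 0.2167]
ee_rot: [3.141, -0.0, 0.072]
wrist_force: [-2.2, 0.9, -1.5]
width: 0.0941
finger_force: 1.1
```

Emit:
{"fn": "play_rows", "kwargs": {
  "translation": [
    [0.01,0,0],
    [0,0,0]
  ],
  "twist": [
    [0,0,0],
    [0,0,0]
  ],
  "gripper": [1,1]
}}

```text
time: 6.4
tool_pos: [0.5055, -0.0789, 0.2167]
ee_rot: [3.141, -0.0, 0.072]
wrist_force: [-3.2, -1.2, -0.5]
width: 0.0938
finger_force: 1.1
```

Emit:
{"fn": "play_rows", "kwargs": {
  "translation": [
    [0.01,0,0],
    [0,0,0]
  ],
  "twist": [
    [0,0,0],
    [0,0,0]
  ],
  "gripper": [1,1]
}}

```text
time: 6.6
tool_pos: [0.5057, -0.0789, 0.2167]
ee_rot: [3.141, 0.001, 0.072]
wrist_force: [-4.0, -0.1, -0.7]
width: 0.0939
finger_force: 1.8
```

Emit:
{"fn": "play_rows", "kwargs": {
  "translation": [
    [0.01,0,0],
    [0,0,0]
  ],
  "twist": [
    [0,0,0],
    [0,0,0]
  ],
  "gripper": [1,1]
}}

```text
time: 6.8
tool_pos: [0.5059, -0.0789, 0.2167]
ee_rot: [3.141, 0.002, 0.072]
wrist_force: [-5.2, -0.0, 0.8]
width: 0.0939
finger_force: 2.6
```

Emit:
{"fn": "play_rows", "kwargs": {
  "translation": [
    [0.01,0,0],
    [0.01,0,0],
    [0,0,0]
  ],
  "twist": [
    [0,0,0],
    [0,0,0],
    [0,0,0]
  ],
  "gripper": [1,1,1]
}}

```text
time: 7.1
tool_pos: [0.5063, -0.0789, 0.2167]
ee_rot: [3.141, 0.003, 0.072]
wrist_force: [-7.9, -0.8, 3.9]
width: 0.0941
finger_force: 3.6
```

Emit:
{"fn": "play_rows", "kwargs": {
  "translation": [
    [0.01,0,0],
    [0,0,0],
    [0,0,0]
  ],
  "twist": [
    [0,0,0],
    [0,0,0],
    [0,0,0]
  ],
  "gripper": [1,1,1]
}}

```text
time: 7.4
tool_pos: [0.5065, -0.0788, 0.2167]
ee_rot: [3.142, 0.004, 0.072]
wrist_force: [-7.8, -1.0, 3.5]
width: 0.0935
finger_force: 4.1
```

Emit:
{"fn": "play_rows", "kwargs": {
  "translation": [
    [0.01,0,0],
    [0,0,0],
    [0,0,0],
    [0,0,0],
    [0,0,0],
    [0,0,0],
    [0,0,0],
    [0,0,0]
  ],
  "twist": [
    [0,0,0],
    [0,0,0],
    [0,0,0],
    [0,0,0],
    [0,0,0],
    [0,0,0],
    [0,0,0],
    [0,0,0]
  ],
  "gripper": [1,1,1,1,1,1,1,1]
}}

```text
time: 8.2
tool_pos: [0.5067, -0.0788, 0.2167]
ee_rot: [3.141, 0.005, 0.072]
wrist_force: [-8.7, -0.9, 5.1]
width: 0.0941
finger_force: 4.5
```

Run:
```python
from meas import *
np.set_printoptions(precision=5,suppress=True)
c="scene";im=robot.snapshot(c);o=robot.get_obs();p=o["tool_pos"];print(p,o["wrist_force"],o["wrist_torque"],o["finger_force"])
N=np.array([.9974,.0719]);T=np.array([-.0719,.9974])
O=N*(p[:2]@N+.008+.050)+T*-.1151; print(O)
print(np.array(fence(c,im)))
for k,v in block(c,im,O,.072).items(): print(k,np.array(v))
cv2.imwrite("pics/r3.png",rect(im,c)[:,:,::-1])
```

```text
[ 0.50668 -0.07886  0.21674] [-9.15247 -0.44173  3.9253 ] [-0.06593  1.63311  0.11356] 4.539367854595184
[ 0.56452 -0.0747 ]
[[-0.00214  0.00504  0.0005 ]
 [-0.0026   0.00878  0.00026]]
near [-0.0471   0.00199  0.00014]
far [ 0.04791 -0.00284  0.00007]
trail [-0.07296 -0.00185  0.00014]
lead [0.07155 0.00853 0.00008]
```

View pics/r3.png

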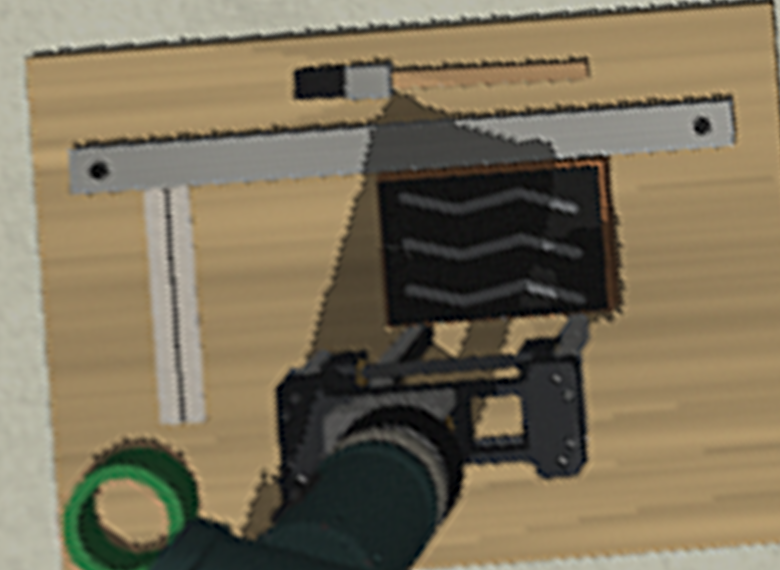

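The block is flush: its far edge sits along the straightedge face, from (380,180) to (605,160). I'll retract and go round to the trailing end.

Emit:
{"fn": "play_rows", "kwargs": {
  "translation": [
    [-0.1,0,0],
    [-0.3,0,0],
    [-0.1,0,0],
    [0,0,-0.5],
    [0,0,-0.6],
    [0,0,-0.4],
    [0,0,0],
    [0,0,0]
  ],
  "twist": [
    [0,0,0],
    [0,0,0],
    [0,0,0],
    [0,0,0],
    [0,0,0],
    [0,0,0],
    [0,0,-0.5],
    [0,0,-0.982]
  ],
  "gripper": [1,1,1,1,1,1,0.28,0.28]
}}

```text
time: 9.05
tool_pos: [0.4882, -0.0802, 0.2781]
ee_rot: [3.14, -0.004, 0.223]
wrist_force: [-0.7, 0.5, -0.3]
width: 0.0814
finger_force: 0.0
```

Emit:
{"fn": "play_rows", "kwargs": {
  "translation": [
    [0,0,0],
    [0,0,0],
    [0,0,0],
    [0,0,0],
    [0,0,0],
    [0,0,0],
    [0,0,0],
    [0,0,0]
  ],
  "twist": [
    [0,0,-0.982],
    [0,0,-0.982],
    [0,0,-0.982],
    [0,0,-0.982],
    [0,0,-0.982],
    [0,0,-0.982],
    [0,0,-0.982],
    [0,0,-0.982]
  ],
  "gripper": [0.28,0.28,0.28,0.28,0.28,0.28,0.28,0.28]
}}

```text
time: 9.85
tool_pos: [0.4879, -0.0802, 0.2771]
ee_rot: [3.14, -0.001, 1.01]
wrist_force: [-0.4, 0.5, -0.3]
width: 0.0602
finger_force: 0.0
```

Emit:
{"fn": "play_rows", "kwargs": {
  "translation": [
    [0,0,0],
    [0,0,0],
    [0,0,0],
    [0,0,0],
    [0,0,0],
    [0,0,0],
    [0,0,0],
    [0,0,0]
  ],
  "twist": [
    [0,0,-0.982],
    [0,0,-0.982],
    [0,0,-0.982],
    [0,0,-0.982],
    [0,0,-0.982],
    [0,0,-0.982],
    [0,0,-0.485],
    [0,0,0]
  ],
  "gripper": [0.28,0.28,0.28,0.28,0.28,0.28,0.28,0.28]
}}

```text
time: 10.65
tool_pos: [0.4879, -0.0802, 0.277]
ee_rot: [3.14, 0.0, 1.643]
wrist_force: [-0.5, 0.1, -0.6]
width: 0.0602
finger_force: 0.0
```

Emit:
{"fn": "play_rows", "kwargs": {
  "translation": [
    [-0.6875,0.4625,0],
    [-0.6875,0.4625,0],
    [-0.6875,0.4625,0],
    [-0.6875,0.4625,0],
    [0,0,0.5],
    [0,0,0.6],
    [0,0,0.4],
    [0,0,0]
  ],
  "twist": [
    [0,0,0],
    [0,0,0],
    [0,0,0],
    [0,0,0],
    [0,0,0],
    [0,0,0],
    [0,0,0],
    [0,0,0]
  ],
  "gripper": [0.28,0.28,0.28,0.28,0.28,0.28,0.28,0.28]
}}

```text
time: 11.45
tool_pos: [0.5687, -0.1842, 0.2136]
ee_rot: [-3.137, -0.003, 1.642]
wrist_force: [-0.8, 0.4, 0.3]
width: 0.0603
finger_force: 0.0
```

Run:
```python
from meas import *
np.set_printoptions(precision=5,suppress=True)
c="scene";im=robot.snapshot(c);o=robot.get_obs();p=o["tool_pos"];
N=np.array([.9974,.0719]);T=np.array([-.0719,.9974])
print(p[:2]@N,p[:2]@T,p[2],o["wrist_force"])
O=N*.557+T*-.1151
print(np.array(fence(c,im)),np.array(mark(c,im)))
for k,v in block(c,im,O,.072).items(): print(k,np.array(v))
cv2.imwrite("pics/r4.png",rect(im,c)[:,:,::-1])
```

```text
0.5545571349044802 -0.22481181168544936 0.21544287973814658 [ 0.37499  0.3137  -0.15728]
[[-0.00218  0.00597  0.00052]
 [-0.00277  0.01106  0.00024]] [ 0.15018 -0.00301  0.00022]
near [-0.0463   0.00419  0.00022]
far [0.04866 0.00173 0.00006]
trail [-0.07168  0.05672  0.0023 ]
lead [0.07135 0.01375 0.00005]
```

Emit:
{"fn": "play_rows", "kwargs": {
  "translation": [
    [0.2,0,0],
    [0.2,0,0],
    [0.1,0,0],
    [0.05,0,0],
    [0.05,0,0],
    [0.05,0,0],
    [0.05,0,0],
    [0.05,0,0]
  ],
  "twist": [
    [0,0,0],
    [0,0,0],
    [0,0,0],
    [0,0,0],
    [0,0,0],
    [0,0,0],
    [0,0,0],
    [0,0,0]
  ],
  "gripper": [0.28,0.28,0.28,0.28,0.28,0.28,0.28,0.28]
}}

```text
time: 12.3
tool_pos: [0.5678, -0.1553, 0.2175]
ee_rot: [3.14, 0.002, 1.643]
wrist_force: [0.0, -4.0, 3.6]
width: 0.0602
finger_force: 2.3
```

Emit:
{"fn": "play_rows", "kwargs": {
  "translation": [
    [0.05,0,0],
    [0.05,0,0],
    [0.05,0,0],
    [0.05,0,0]
  ],
  "twist": [
    [0,0,0],
    [0,0,0],
    [0,0,0],
    [0,0,0]
  ],
  "gripper": [0.28,0.28,0.28,0.28]
}}

```text
time: 12.7
tool_pos: [0.5671, -0.1464, 0.2168]
ee_rot: [3.141, 0.0, 1.643]
wrist_force: [0.7, -4.0, 2.8]
width: 0.0599
finger_force: 2.1
```

Emit:
{"fn": "play_rows", "kwargs": {
  "translation": [
    [0.1,0.001,0],
    [0.1,0.001,0],
    [0.1,0.001,0],
    [0.1,0.001,0],
    [0.1,0.001,0],
    [0.1,0.001,0],
    [0.1,0.001,0],
    [0.1,0.001,0]
  ],
  "twist": [
    [0,0,0],
    [0,0,0],
    [0,0,0],
    [0,0,0],
    [0,0,0],
    [0,0,0],
    [0,0,0],
    [0,0,0]
  ],
  "gripper": [0.28,0.28,0.28,0.28,0.28,0.28,0.28,0.28]
}}

```text
time: 13.5
tool_pos: [0.5649, -0.1143, 0.2166]
ee_rot: [-3.141, 0.0, 1.644]
wrist_force: [-0.3, -4.1, 2.8]
width: 0.0603
finger_force: 2.1
```

Emit:
{"fn": "play_rows", "kwargs": {
  "translation": [
    [0.1,0.001,0],
    [0.1,0.001,0],
    [0.1,0.001,0],
    [0.1,0.001,0],
    [0.1,0.001,0],
    [0.1,0.001,0],
    [0.1,0.001,0],
    [0.1,0.001,0]
  ],
  "twist": [
    [0,0,0],
    [0,0,0],
    [0,0,0],
    [0,0,0],
    [0,0,0],
    [0,0,0],
    [0,0,0],
    [0,0,0]
  ],
  "gripper": [0.28,0.28,0.28,0.28,0.28,0.28,0.28,0.28]
}}

```text
time: 14.3
tool_pos: [0.5628, -0.0824, 0.2166]
ee_rot: [-3.141, 0.0, 1.644]
wrist_force: [-0.8, -4.6, 3.1]
width: 0.0597
finger_force: 2.3
```

Run:
```python
from meas import *
np.set_printoptions(precision=5,suppress=True)
c="scene";im=robot.snapshot(c);o=robot.get_obs();p=o["tool_pos"];
N=np.array([.9974,.0719]);T=np.array([-.0719,.9974])
t=p[:2]@T
print(p[:2]@N,t,p[2],o["wrist_force"])
O=N*.557+T*(t+.083)
for k,v in block(c,im,O,.072).items(): print(k,np.array(v))
cv2.imwrite("pics/r5.png",rect(im,c)[:,:,::-1])
```

```text
0.5554331659263466 -0.12203342221924918 0.21650469239482578 [-0.26639 -3.84607  2.37207]
near [-0.046   -0.02353  0.00036]
far [ 0.04871 -0.00237  0.00009]
trail [-0.07181 -0.11171  0.00081]
lead [0.07466 0.00442 0.00014]
```

View pics/r5.png

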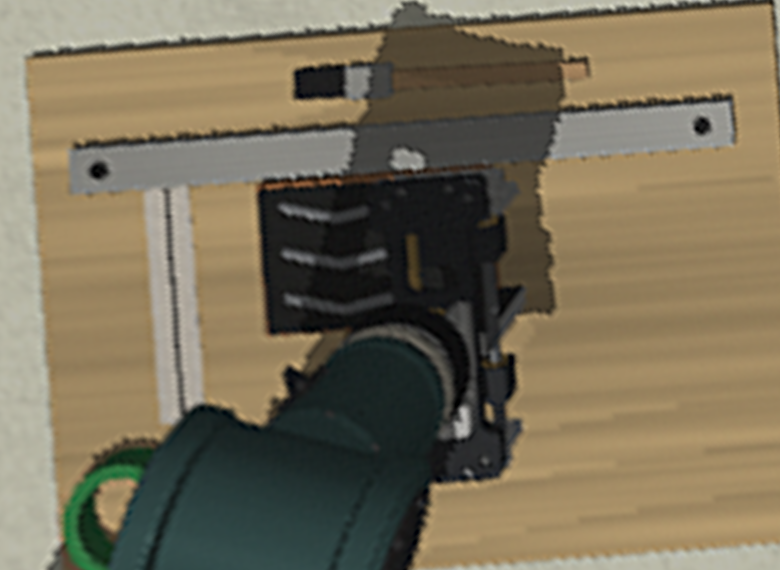

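Emit:
{"fn": "play_rows", "kwargs": {
  "translation": [
    [0.1,0.001,0],
    [0.1,0.001,0],
    [0.1,0.001,0],
    [0.1,0.001,0],
    [0.1,0.001,0],
    [0.1,0.001,0],
    [0.1,0.001,0],
    [0.1,0.001,0]
  ],
  "twist": [
    [0,0,0],
    [0,0,0],
    [0,0,0],
    [0,0,0],
    [0,0,0],
    [0,0,0],
    [0,0,0],
    [0,0,0]
  ],
  "gripper": [0.28,0.28,0.28,0.28,0.28,0.28,0.28,0.28]
}}

```text
time: 15.15
tool_pos: [0.5607, -0.0505, 0.2165]
ee_rot: [-3.141, 0.0, 1.644]
wrist_force: [-2.3, -4.0, 2.0]
width: 0.0601
finger_force: 2.4
```

Emit:
{"fn": "play_rows", "kwargs": {
  "translation": [
    [0.1,0.001,0],
    [0.1,0.001,0],
    [0.1,0.001,0],
    [0.1,0.001,0],
    [0.1,0.001,0],
    [0.05,0.001,0],
    [0,0,0]
  ],
  "twist": [
    [0,0,0],
    [0,0,0],
    [0,0,0],
    [0,0,0],
    [0,0,0],
    [0,0,0],
    [0,0,0]
  ],
  "gripper": [0.28,0.28,0.28,0.28,0.28,0.28,0.28]
}}

```text
time: 15.85
tool_pos: [0.5592, -0.0283, 0.2164]
ee_rot: [-3.14, -0.0, 1.644]
wrist_force: [-0.5, -2.6, 2.5]
width: 0.0603
finger_force: 1.9
```

```bash
cat > s.py <<'E'
from meas import *
import sys
np.set_printoptions(precision=5,suppress=True)
N=np.array([.9974,.0719]);T=np.array([-.0719,.9974])
o=robot.get_obs();p=o["tool_pos"];t=p[:2]@T; tb=float(sys.argv[2]) if len(sys.argv)>2 else t+.085
c="scene";im=robot.snapshot(c)
print(p[:2]@N,t,p[2],o["wrist_force"],o["finger_force"])
O=N*.5575+T*tb
e=block(c,im,O,.072)
for k,v in e.items(): print(k,np.array(v))
m=edge(im,c,(.61,0.),.075,.0124,(-.13,-.03),(.142,.162),'b',-1,n=10,line=True)
a=O+T*(e['lead'][0]+.0026); print('lead t',a@T,'mark',m)
cv2.imwrite(f"pics/{sys.argv[1]}.png",rect(im,c)[:,:,::-1])
E
python3 s.py r6
```

```text
0.5557582387359532 -0.06845860300736194 0.21639549061580193 [-0.46273 -2.55914  2.46398] 1.8549572420306504
near [-0.04655 -0.01567  0.00056]
far [ 0.0484  -0.01001  0.00009]
trail [-0.0714  -0.00066  0.00273]
lead [ 0.073   -0.00019  0.00009]
lead t 0.09213934993174763 mark (np.float64(0.13631670685789785), np.float64(-0.11369757288331539), np.float64(0.0019287607563461331))
```

Emit:
{"fn": "play_rows", "kwargs": {
  "translation": [
    [0.05,0.001,0],
    [0.05,0.001,0],
    [0.05,0.001,0],
    [0.05,0.001,0],
    [0.05,0.001,0],
    [0,0,0],
    [0,0,0]
  ],
  "twist": [
    [0,0,0],
    [0,0,0],
    [0,0,0],
    [0,0,0],
    [0,0,0],
    [0,0,0],
    [0,0,0]
  ],
  "gripper": [0.28,0.28,0.28,0.28,0.28,0.28,0.28]
}}

```text
time: 16.6
tool_pos: [0.5588, -0.0187, 0.2163]
ee_rot: [-3.14, -0.0, 1.643]
wrist_force: [-2.3, -4.2, 0.9]
width: 0.0602
finger_force: 1.9
```

```bash
python3 s.py r7
```

```text
0.5559887540550227 -0.05882558689968199 0.21626141480703986 [-2.31488 -4.18687  0.94921] 1.9076073914766312
near [-0.04659 -0.01086  0.00069]
far [ 0.0484  -0.01228  0.00019]
trail [-0.07098  0.00759  0.00285]
lead [0.07345 0.0007  0.00012]
lead t 0.1022203320809897 mark (np.float64(0.1533996686575424), np.float64(0.017974130814205687), np.float64(0.00042381424111153233))
```

View pics/r7.png

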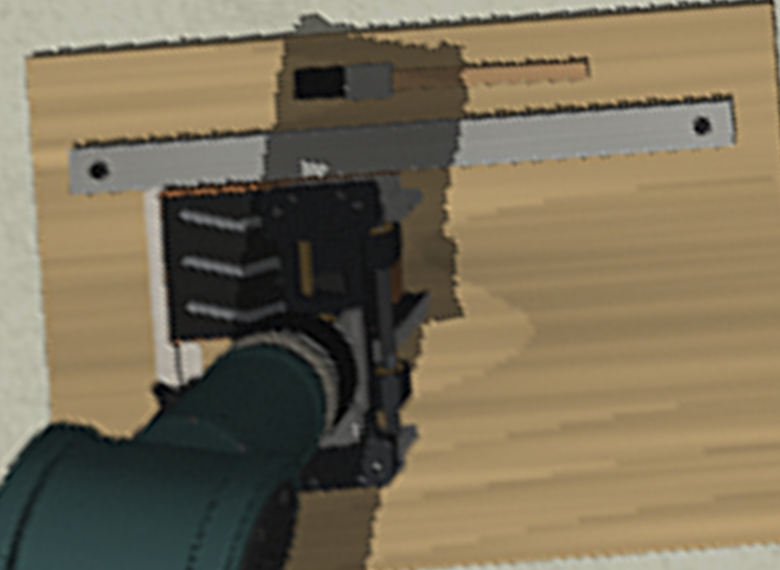

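Emit:
{"fn": "play_rows", "kwargs": {
  "translation": [
    [0.025,0,0],
    [0.025,0,0],
    [0.025,0,0],
    [0,0,0],
    [0,0,0]
  ],
  "twist": [
    [0,0,0],
    [0,0,0],
    [0,0,0],
    [0,0,0],
    [0,0,0]
  ],
  "gripper": [0.28,0.28,0.28,0.28,0.28]
}}

```text
time: 17.15
tool_pos: [0.5586, -0.0159, 0.2163]
ee_rot: [-3.14, -0.0, 1.643]
wrist_force: [-3.1, -4.2, 1.0]
width: 0.0602
finger_force: 2.1
```

Emit:
{"fn": "play_rows", "kwargs": {
  "translation": [
    [-0.2,0,0],
    [-1,0,0],
    [-1,0,0],
    [0,0,-0.6],
    [-0.5,-1,0],
    [0,-1,0],
    [0,-1,0],
    [0,-1,0]
  ],
  "twist": [
    [0,0,0],
    [0,0,0],
    [0,0,0],
    [0,0,0],
    [0,0,0],
    [0,0,0],
    [0,0,0],
    [0,0,0]
  ],
  "gripper": [0.28,0.28,0.28,0.28,0.28,0.28,0.28,0.28]
}}

```text
time: 17.95
tool_pos: [0.4062, -0.135, 0.2407]
ee_rot: [3.139, -0.002, 1.643]
wrist_force: [-0.6, -0.4, -0.1]
width: 0.0603
finger_force: 0.0
```

```bash
python3 s.py r8 0.0295
python3 - <<'E'
from meas import *
c="scene";im=robot.snapshot(c)
print(fence(c,im)[1])
print('mark visible',edge(im,c,(.61,0.),.075,.0124,(-.155,-.12),(.142,.162),'b',-1,n=5,line=True))
E
```

```text
0.395445354235203 -0.16385171232349968 0.2406945598724233 [-0.63643 -0.39419 -0.13758] 0.0
near [-0.04704 -0.00253  0.00005]
far [ 0.0481  -0.00311  0.00012]
trail [-0.07261  0.00507  0.00012]
lead [0.07284 0.00111 0.00014]
lead t 0.10493566058221811 mark (np.float64(0.15785646439078707), np.float64(0.04878556968784889), np.float64(0.0011416116934103075))
(np.float64(-0.0028368965373143603), np.float64(-0.002413774047352584), np.float64(9.765889892433588e-05))
mark visible (np.float64(0.15158110631773794), np.float64(0.009141470524366455), np.float64(0.00022208596552398486))
```

View pics/r8.png

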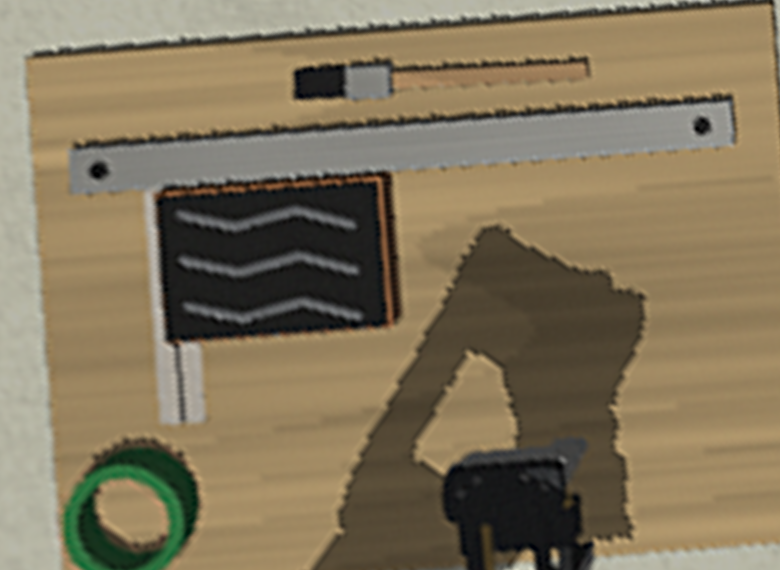

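Emit:
{"fn": "play_rows", "kwargs": {
  "translation": [
    [0,0.9,0],
    [0,1,0],
    [0,1,0],
    [0,1,0],
    [0,0.06,0.6],
    [0.9,0,0],
    [0.9,0,0],
    [0.4,0,0]
  ],
  "twist": [
    [0,0,0],
    [0,0,0],
    [0,0,0],
    [0,0,0],
    [0,0,0],
    [0,0,0],
    [0,0,0],
    [0,0,0]
  ],
  "gripper": [0.28,0.28,0.28,0.28,0.28,0.28,0.28,0.28]
}}

```text
time: 18.85
tool_pos: [0.5595, -0.0332, 0.2162]
ee_rot: [3.14, -0.003, 1.645]
wrist_force: [0.6, -0.1, -0.1]
width: 0.0606
finger_force: 0.0
```

Emit:
{"fn": "play_rows", "kwargs": {
  "translation": [
    [0.05,0,0],
    [0.05,0,0],
    [0.05,0,0],
    [0,0,0],
    [0,0,0]
  ],
  "twist": [
    [0,0,0],
    [0,0,0],
    [0,0,0],
    [0,0,0],
    [0,0,0]
  ],
  "gripper": [0.28,0.28,0.28,0.28,0.28]
}}

```text
time: 19.35
tool_pos: [0.5584, -0.0308, 0.2168]
ee_rot: [3.141, 0.0, 1.642]
wrist_force: [0.2, 0.6, 1.1]
width: 0.06
finger_force: 0.0
```

```bash
python3 s.py r9 .0295 | head -1
```

```text
0.5546954171421518 -0.07082012311534129 0.2168013348533438 [0.21036 0.56956 1.10415] 0.0
```

Emit:
{"fn": "play_rows", "kwargs": {
  "translation": [
    [0.08,0.001,0],
    [0.08,0.001,0],
    [0.08,0.001,0],
    [0.06,0.001,0],
    [0.03,0.001,0],
    [0.03,0.001,0],
    [0,0,0]
  ],
  "twist": [
    [0,0,0],
    [0,0,0],
    [0,0,0],
    [0,0,0],
    [0,0,0],
    [0,0,0],
    [0,0,0]
  ],
  "gripper": [0.28,0.28,0.28,0.28,0.28,0.28,0.28]
}}

```text
time: 20.1
tool_pos: [0.5575, -0.0157, 0.2167]
ee_rot: [-3.142, 0.001, 1.644]
wrist_force: [-0.1, -2.0, -0.4]
width: 0.0604
finger_force: 0.9
```

```bash
python3 s.py r10 .0295 | head -1
```

```text
0.5548754017802795 -0.055777220204693036 0.216685594478949 [-0.09265 -2.04951 -0.35275] 0.8937162347137928
```

Emit:
{"fn": "play_rows", "kwargs": {
  "translation": [
    [0.0125,0.001,0],
    [0.0125,0.001,0],
    [0.0125,0.001,0],
    [0,0,0],
    [0,0,0]
  ],
  "twist": [
    [0,0,0],
    [0,0,0],
    [0,0,0],
    [0,0,0],
    [0,0,0]
  ],
  "gripper": [0.28,0.28,0.28,0.28,0.28]
}}

```text
time: 20.65
tool_pos: [0.5574, -0.0142, 0.2167]
ee_rot: [-3.141, 0.0, 1.643]
wrist_force: [-1.2, -4.2, 1.3]
width: 0.0599
finger_force: 1.8
```

```bash
python3 s.py r11 .0310
```

```text
0.5549013836103087 -0.05421732525004223 0.21665422471835652 [-1.20051 -4.22566  1.31279] 1.8157065042760223
near [-0.04698 -0.01765  0.00084]
far [ 0.04797 -0.00027  0.00007]
trail [-0.07115  0.0447   0.00082]
lead [0.07297 0.00038 0.00007]
lead t 0.10657145930978132 mark (np.float64(0.16104439009150456), np.float64(0.07931815361379645), np.float64(0.001213589972923202))
```

Emit:
{"fn": "play_rows", "kwargs": {
  "translation": [
    [-0.2,0,0],
    [-1,0,0],
    [-1,0,0],
    [0,0,-0.6],
    [-0.5,-1,0],
    [0,-1,0],
    [0,-1,0],
    [0,-1,0]
  ],
  "twist": [
    [0,0,0],
    [0,0,0],
    [0,0,0],
    [0,0,0],
    [0,0,0],
    [0,0,0],
    [0,0,0],
    [0,0,0]
  ],
  "gripper": [0.28,0.28,0.28,0.28,0.28,0.28,0.28,0.28]
}}

```text
time: 21.5
tool_pos: [0.4046, -0.1332, 0.2407]
ee_rot: [3.14, -0.002, 1.643]
wrist_force: [-0.8, -0.6, 0.8]
width: 0.0602
finger_force: 0.0
```

```bash
python3 s.py r12 0.0310
python3 - <<'E'
from meas import *
c="scene";im=robot.snapshot(c)
print(edge(im,c,(.61,0.),.072,.022,(-.008,.008),(-.2,-.06),'a',1,n=8,ch=2))
E
```

```text
0.39392460905089877 -0.16197100850678145 0.24065962761638107 [-0.81821 -0.5806   0.8435 ] 0.0
near [-0.04707 -0.00194  0.00006]
far [ 0.04807 -0.00258  0.00007]
trail [-0.07216  0.00626  0.00011]
lead [0.07307 0.00054 0.00012]
lead t 0.1066688886779986 mark (np.float64(0.16114307057585736), np.float64(0.0798062543641798), np.float64(0.0012707853599873838))
(np.float64(-0.0005551961124835708), np.float64(-0.0020081459928721233), np.float64(4.647387657574938e-05))
```

View pics/r12.png

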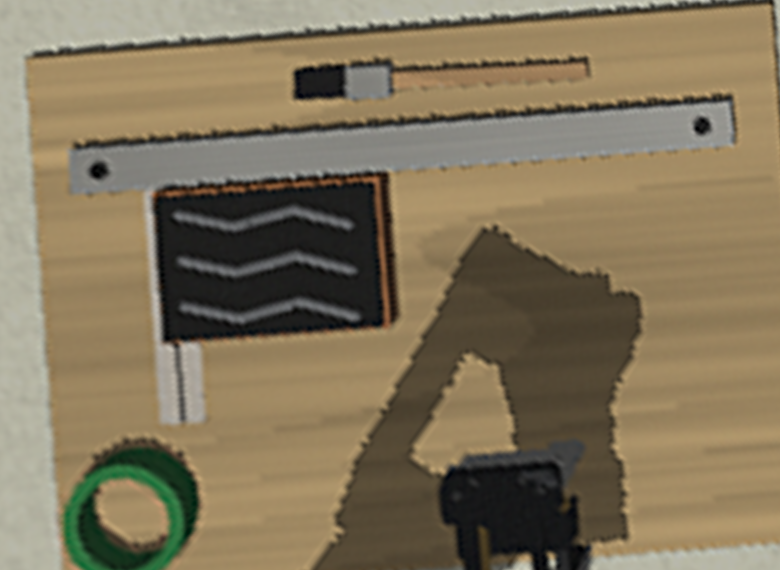

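The block's lead edge is at t = 106.5 mm and the line at 106.4 mm. Block and straightedge share a yaw of about 0.074 rad with no gap, and the gripper is clear. Handing in.

```bash
python3 -c "
from bench import robot
print(robot.close_job())"
```

```text
the job is handed in; nothing more can be done
None
```

The job is handed in: the block was pressed home with an estimated 6–9 N, then slid along the straightedge and left flush, with its leading end within about 0.5 mm of the line by camera measurement (the hand-in returned no verdict).

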